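# Pour the test rods into the grooved rack

## Task

Pick up the loading scoop by its black handle bar without spilling, hold its mouth over the upper end of the sloping rack and tip it so that the four steel rods roll down and settle one in each groove. Then set the empty scoop upright on the bench and let go; no rod may fall on the bench, and leave the other things on the bench where they stand.

Things in the scene. Friction and masses are not known exactly. Their poses are not given: they have to be found in the camera images.
- scoop_grip (a point): Centre of the loading scoop's black handle bar, 109 mm long (x), 12 mm thick (y), 24 mm high (z), 78 mm above the scoop's underside and 50 mm above the rods; pinch it from above across the 12 mm. Axes: x along bar and rods, -y to the open mouth, z up. Loose aluminium tray, 0.16 kg, with four loose rods in it; 101 mm wide (x), 81 mm long (y), walls 30 mm high
- scoop_lip (a point): Middle of the front edge of the scoop's floor, over which the rods leave: 48 mm to -y and 64.5 mm below scoop_grip, 13.5 mm above the underside; same axes. The side walls begin 14 mm behind it. The floor falls 6 degrees back from the lip, so rods stay in while level; tipped mouth-down by 0.25 to 0.35 rad they roll out together, by 0.6 rad all are out
- rack: Grey plastic sloping rack on short legs, fixed, 124 mm wide (x), 112 mm long (y), at most 62 mm high. Origin at bench level under its middle; x along the grooves, -y down the slope, z up. From the open upper (+y) end a 45 mm apron runs down at 13 degrees into four V grooves 15.5 mm apart, then a 14 mm end stop. Cheeks 98 mm apart, 12 mm high, flaring to 105 mm at the upper end
- apron (a point): Middle of the rack's apron, on its surface, 6 mm in from its upper edge and 47 mm above the bench. Same axes as the rack. With the scoop's lip 5 to 8 mm above this point and its mouth facing down the slope, the scoop stays clear of the rack while it is tipped about its lip
- groove1 (a point): Centre of a rod seated in groove 1 of the rack (1 is next to the apron, 4 next to the end stop). Same axes as the rack
- groove2 (a point): Centre of a rod seated in groove 2 of the rack (1 is next to the apron, 4 next to the end stop). Same axes as the rack
- groove3 (a point): Centre of a rod seated in groove 3 of the rack (1 is next to the apron, 4 next to the end stop). Same axes as the rack
- groove4 (a point): Centre of a rod seated in groove 4 of the rack (1 is next to the apron, 4 next to the end stop). Same axes as the rack
- rod1: Polished steel rod 1 of four alike, 14 mm in diameter, 90 mm long, round ends, 45 g, lying in the scoop at the start. Origin at its centre, x along the rod
- rod2: Polished steel rod 2 of four alike, 14 mm in diameter, 90 mm long, round ends, 45 g, lying in the scoop at the start. Origin at its centre, x along the rod
- rod3: Polished steel rod 3 of four alike, 14 mm in diameter, 90 mm long, round ends, 45 g, lying in the scoop at the start. Origin at its centre, x along the rod
- rod4: Polished steel rod 4 of four alike, 14 mm in diameter, 90 mm long, round ends, 45 g, lying in the scoop at the start. Origin at its centre, x along the rod
- vial: Small clear glass vial with a white screw cap, 25 mm across, 53 mm tall, upright on the bench; a bystander. Origin at the centre of its underside
- beaker: Small clear beaker, 46 mm across, 58 mm tall, upright on the bench; a bystander. Origin at the centre of its underside
- tape: Roll of masking tape lying flat, 66 mm across, 19 mm high; a bystander. Origin at the centre of its underside
- dropper: Amber dropper bottle, 32 mm across, 96 mm tall, upright on the bench; a bystander. Origin at the centre of its underside

How it is judged:
By the outcome, as a careful person would: the job done as asked, in the order asked, and still so for the second after the job is handed in, with the robot touching nothing.
It also fails if it takes over 61 s, if anything falls off the work surface, if the arm or the gripper's body presses on something with over 40 N, if the wrist force passes 120 N, or if a joint passes its speed limit or range.

## Robot

A 6-joint arm with a two-finger parallel gripper is mounted at the origin on a cart in front of the work surface, level with it; the furniture and walls round the work are solid. World frame = base frame: x ahead of the robot, y to its left, z up, the work surface at z = 0. Lengths are in mm, angles in rad, forces in N, time in s.
With the tool pointing down it reaches from about 425 to 925 mm from the base axis. Payload 12.5 kg.
Tool frame: the origin (TCP) lies midway between the tips of the shut fingers; the grasp point (between the pads) lies 19 mm behind it; z points along the fingers, y is the line along which they close (so a half turn about z gives the same grasp; the last joint's range is limited). The gripper opens to 85 mm and grips with 20 to 120 N. Pads are 22 mm wide; open, the fingers measure 114 mm over their backs; the gripper's body (76 mm by 85 mm) begins 54 mm behind the grasp point. The pads swing forward as they close: fully open they stand 13 mm farther back than shut.
Start: joints at [-1.37, 0.491, 1.559, -0, 1.092, -0.106], TCP at [188.779, -595.825, 231.327] pointing down, gripper open.
Joint ranges: [-3.1, 3.1], [-0.84, 2.19], [0.05, 2.79], [-1.13, 4.28], [0.06, 2.93], [-2.69, 2.69]. Speed limits (rad/s): [2.22, 2.22, 2.79, 3.14, 3.14, 3.14].

## Interface

Orientations are given as a rotation vector (axis times angle).
In Python, from workcell import * gives the robot as it stands. The module is installed in compiled form; this text tells all that it offers.
- The arm moves only by the shell command python3 -m creep 'ROWS' [FORCE]. ROWS is JSON, one flat list of numbers, 7 for each row, row after row: the shift along the tool's x, y, z in m, then the turn, a rotation vector about the tool's x, y, z in degrees, then the opening, from -1 (shut) to 1 (fully open), so that 0 is half open. A call has 1 to 12 rows; each row shifts and turns the commanded pose from where the row before left it, along the tool's axes as they then stand; what a row does not reach is not made up. A row lasts 1/12 s, in which the tool goes at most 41.7 mm and 7.16 degrees, less where a joint would pass 70% of its speed; a pose out of reach is approached as far as the arm can. A call is refused whole if a number of a shift passes 0.0417 or a number of a turn 7.16, either way. A call with a gripper value outside its range is refused whole. The fingers move at their own pace and stop on an object; FORCE is the grip in N (left out, the last holds). Time passes only in rows, so rows that do not move let the fingers close. It gives the time, the measured TCP pose, the force, the opening and the grip force at its end, in the units of the state.
- read_state(): the state, without advancing time (a new reading comes with each control period).
- read_camera(name): name is "scene" or "top" or "wrist"; returns the picture (400x640x3 uint8, red, green, blue); there is no depth.
- camera_params(name): a dict with "fovy" (degrees; the focal length in pixels is half the picture's height over the tangent of half this angle, whatever the lens; pixels are square), "cx", "cy" (the principal point, pixels), "rvec" (rotation vector, rad) and "tvec" (3), from world to camera coordinates, as OpenCV has them. Camera axes: x right, y down, z forward; pixel columns grow to the right and rows downward; lengths in mm; the calibration is good to about 2 mm. A picture is of the moment at which its call begins: read the wrist's pose just before it. camera_params takes no time and is no camera call; for the wrist camera it gives the pose at the moment of the call.
- hand_in(): hands the job in; it is judged then, once.
Trained networks look in the newest picture that a camera, given by its name, has taken for a name from the list of things; names that differ only in an ending like _2 or _b are one class to them, and where a whole thing is asked for, a point or a joint stands for the part that bears it (a point fixed in the world has none). Each returns a list of dicts, best first, with "score" (0 to 1); they miss things now and then, are a little off and sometimes report something else, mostly with a low value. They report only what shows in the picture. A call takes as long as a camera call.
- search_frame(camera, thing): "extent" ([left, top, width, height] in pixels, round what is visible of it).
- spot_point(camera, thing): "uv" ([column, row] in pixels: a listed point, or the origin of a listed thing).
The state is a dict: "time": time; "joint_positions": joint angles; "dq": joint speeds; "joint_torque": joint torques, N m; "tool_pos": TCP position; "ee_rot": TCP orientation; "ft_force": force on the tool from outside, world axes, zero at the start; "torque": the same for the moment, N m; "width": finger opening in mm; "finger_force": force on a finger pad.
Only numpy, scipy, OpenCV 4.12 (cv2) and the standard library are available. Lean on these libraries where they do the work, as an engineer would, in place of code of your own. Each camera call takes 0.05 s, during which the arm holds its last target. There are 200 camera calls.

## Working session

There is one attempt and no reset: what is moved stays moved. The work goes in short steps, Python scripts to look and compute and a shell command to move; the robot and the scene stay as the last step left them, time stands still between calls to the robot, and variables do not carry over. Pictures are saved under pics/ and viewed, at most 11 in all, crops included, and the job is handed in when it is done.

```bash
mkdir -p pics
cat > h.py <<'E'
from workcell import *
import numpy as np, cv2
from scipy.spatial.transform import Rotation as R
def K(p):
    f=200/np.tan(np.radians(p['fovy'])/2); return np.array([[f,0,p['cx']],[0,f,p['cy']],[0,0,1]])
def ray(cam,uv,p=None):
    p=p or camera_params(cam); M=R.from_rotvec(p['rvec']).as_matrix(); t=np.array(p['tvec'])
    d=M.T@np.linalg.inv(K(p))@np.array([uv[0],uv[1],1]); return -M.T@t,d
def atz(cam,uv,z,p=None):
    c,d=ray(cam,uv,p); return c+d*(z-c[2])/d[2]
def proj(cam,X,p=None):
    p=p or camera_params(cam); return cv2.projectPoints(np.array(X,float).reshape(-1,3),np.array(p['rvec']),np.array(p['tvec']),K(p),None)[0].reshape(-1,2)
def tri(a,b):
    A=[];B=[]
    for c,d in (a,b):
        d=d/np.linalg.norm(d);P=np.eye(3)-np.outer(d,d);A.append(P);B.append(P@c)
    return np.linalg.lstsq(np.vstack(A),np.hstack(B),rcond=None)[0]
def save(cam,n):
    im=read_camera(cam); cv2.imwrite(f'pics/{n}.png',im[:,:,::-1]); return im
E
python3 - <<'E'
from h import *
s=read_state(); print(s['time'],s['tool_pos'],s['ee_rot'],s['width'])
for c in ('scene','top','wrist'):
    save(c,c+'0'); p=camera_params(c); print(c,p)
a=cv2.imread('pics/scene0.png');b=cv2.imread('pics/top0.png')
for c in ('scene','top'):
    for t in ('scoop_grip','scoop_lip','rack','apron','groove1','groove4','vial','beaker','tape','dropper','rod1'):
        print(c,t,[(np.round(x['uv'],1).tolist(),round(x['score'],2)) for x in spot_point(c,t)[:4]])
E
```

```text
0.0 [ 188.73266551 -595.58318499  230.72041992] [-3.10359130e+00 -4.79884276e-01  7.58877116e-05] 85.32335480377432
scene {'fovy': 43.807023188739365, 'cx': 325.4943146709667, 'cy': 193.4704036823174, 'rvec': array([ 0.76765276, -2.48952781,  1.23303839]), 'tvec': array([ 468.21967808,  231.60730606, 1446.37125136])}
top {'fovy': 55.14549531846071, 'cx': 320.47576425863963, 'cy': 197.25855656417332, 'rvec': array([ 2.16898991, -2.19176248,  0.0496431 ]), 'tvec': array([  62.03545231,  529.6262799 , 1063.89281648])}
wrist {'fovy': 65.8408045858014, 'cx': 317.46749494499215, 'cy': 200.00447403002582, 'rvec': array([-2.34607352,  1.71922285,  0.24068614]), 'tvec': array([-624.86073148,  -35.62401753,  379.0885872 ])}
scene scoop_grip [([303.6, 220.2], 0.58)]
scene scoop_lip [([310.6, 226.4], 0.93)]
scene rack [([368.9, 179.2], 0.65), ([407.2, 168.0], 0.19)]
scene apron [([362.7, 179.5], 0.84)]
scene groove1 [([368.0, 174.2], 0.9), ([369.3, 170.7], 0.82), ([372.5, 170.9], 0.79), ([376.2, 169.7], 0.7)]
scene groove4 [([368.0, 174.2], 0.9), ([369.3, 170.7], 0.82), ([372.5, 170.9], 0.79), (
[... 237 characters left out ...]
, 235.7], 0.62), ([302.5, 239.0], 0.47)]
top scoop_grip [([268.9, 199.9], 0.61)]
top scoop_lip [([289.9, 196.3], 0.73)]
top rack [([182.9, 251.0], 0.3)]
top apron [([392.6, 205.2], 0.81)]
top groove1 [([416.3, 199.7], 0.84), ([407.6, 204.5], 0.71), ([410.9, 201.0], 0.71), ([423.8, 200.4], 0.63)]
top groove4 [([416.3, 199.7], 0.84), ([407.6, 204.5], 0.71), ([410.9, 201.0], 0.71), ([423.8, 200.4], 0.63)]
top vial [([275.5, 199.2], 0.59), ([469.8, 228.7], 0.54), ([315.3, 147.1], 0.29)]
top beaker [([222.2, 143.5], 0.69)]
top tape [([182.7, 250.6], 0.63), ([408.4, 202.5], 0.63)]
top dropper [([313.9, 145.7], 0.52)]
top rod1 [([265.3, 204.7], 0.68), ([280.0, 198.6], 0.67), ([274.7, 197.7], 0.55)]
```

Run:
```python
from h import *
a=cv2.imread('pics/scene0.png')[120:345,200:440];b=cv2.imread('pics/top0.png')[110:310,150:490]
a=cv2.resize(a,None,fx=2.5,fy=2.5);cv2.imwrite('pics/sc.png',a)
b=cv2.resize(b,None,fx=2.35,fy=2.35,interpolation=cv2.INTER_CUBIC);cv2.imwrite('pics/tc.png',b)
print(a.shape,b.shape)
for n,s,t in (('grip',(303.6,220.2),(268.9,199.9)),('lip',(310.6,226.4),(289.9,196.3)),('apron',(362.7,179.5),(392.6,205.2)),('vial',(407,166.9),(469.8,228.7)),('beaker',(228.4,245.5),(222.2,143.5)),('drop',(286.4,206.6),(313.9,145.7)),('tape',(285.8,319.6),(182.7,250.6))):
    print(n,tri(ray('scene',s),ray('top',t)).round(1))
z={'grip':78,'lip':13.5,'apron':47}
for n,t in (('grip',(268.9,199.9)),('lip',(289.9,196.3)),('apron',(392.6,205.2))): print(n,atz('top',t,z[n]).round(1))
```

```text
(562, 600, 3) (470, 799, 3)
grip [518.7 190.9  86.9]
lip [531.1 141.1  20.3]
apron [ 504.7 -140.9   46.4]
vial [ 438.9 -364.7   -0.7]
beaker [692.  340.8   6. ]
drop [681.4  73.5 -12.3]
tape [382.7 456.1  -8. ]
grip [520.8 193.2  78. ]
lip [534.2 143.3  13.5]
apron [ 504.4 -140.9   47. ]
```

View pics/tc.png

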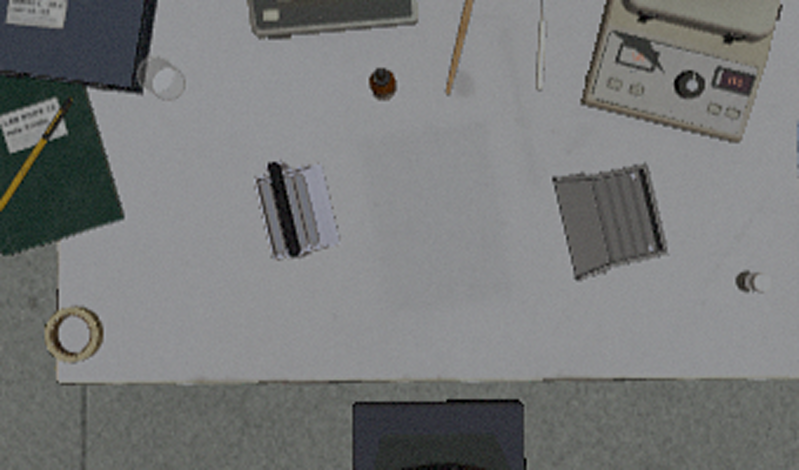

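View pics/sc.png

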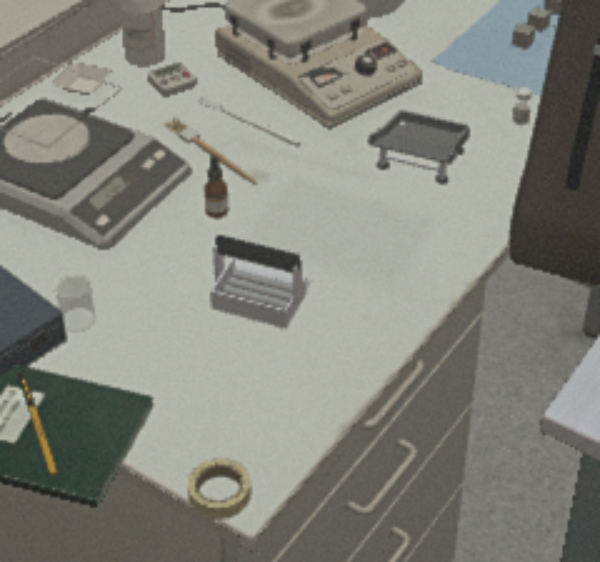

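The top view shows the scoop at crop (285,210), its mouth facing right (world -y). The rack is at (610,222), upper end to the left, with a similar yaw. The networks' beaker, vial, dropper and tape points agree with the picture.

```bash
cat >> h.py <<'E'
def T(): 
    s=read_state(); return np.array(s['tool_pos']),R.from_rotvec(s['ee_rot'])
def shift(target,p=None,r=None):
    a,b=T(); return (b.inv().apply(np.array(target)-(a if p is None else p))/1000).round(4)
E
python3 - <<'E'
from h import *
c,d=ray('wrist',(320,200)); p,r=T()
print('cam in tool',r.inv().apply(c-p).round(1), 'axis',r.inv().apply(d).round(3)); print('x',r.as_matrix().round(3))
for n,z,q in (('bar',88,[(275,165),(295,253)]),('rackup',50,[(556,178),(577,278)]),('rackstop',35,[(647,165),(665,250)])):
    w=[atz('top',(u/2.35+150,v/2.35+110),z) for u,v in q]; e=w[0]-w[1]; print(n,[x.round(0) for x in w],np.degrees(np.arctan2(e[1],e[0])).round(1),np.linalg.norm(e).round(0))
print(shift([450,-280,260]))
E
```

```text
cam in tool [  68.9    0.2 -143.1] axis [-0.274  0.008  0.962]
x [[ 0.953  0.302 -0.   ]
 [ 0.302 -0.953 -0.   ]
 [-0.     0.    -1.   ]]
bar [array([573., 197.,  88.]), array([473., 174.,  88.])] 12.7 102.0
rackup [array([ 558., -125.,   50.]), array([ 442., -147.,   50.])] 10.6 118.0
rackstop [array([ 573., -235.,   35.]), array([ 473., -253.,   35.])] 10.3 102.0
[ 0.3444 -0.2222 -0.0287]
```

```bash
python3 -m creep '[0.0333,-0.0233,-0.0025,0,0,0,1,0.0333,-0.0233,-0.0025,0,0,0,1,0.0333,-0.0233,-0.0025,0,0,0,1,0.0333,-0.0233,-0.0025,0,0,0,1,0.0333,-0.0233,-0.0025,0,0,0,1,0.0333,-0.0233,-0.0025,0,0,0,1,0.0333,-0.0233,-0.0025,0,0,0,1,0.0333,-0.0233,-0.0025,0,0,0,1,0.0333,-0.0233,-0.0025,0,0,0,1,0.0333,-0.0233,-0.0025,0,0,0,1,0.0333,-0.0233,-0.0025,0,0,5.5,1,0,0,0,0,0,0,1]'
python3 - <<'E'
from h import *
p,r=T(); print(p.round(1),r.as_matrix()[:2,0].round(3))
cp=camera_params('wrist');save('wrist','w1')
import json; json.dump({k:np.array(v).tolist() for k,v in cp.items()},open('w1.json','w'))
for t,z in (('apron',47),('groove1',0),('rack',0)):
    for x in spot_point('wrist',t)[:5]: print(t,np.round(x['uv'],1),round(x['score'],2),atz('wrist',x['uv'],z or 35,cp).round(1))
E
```

```text
time: 2.25
tool_pos: [463.6, -236.2, 259.5]
ee_rot: [-3.125, -0.324, -0.003]
ft_force: [-0.7, -0.2, -0.2]
width: 85.4
finger_force: 0.0
[ 463.6 -236.2  259.5] [0.979 0.205]
apron [241.8 122.4] 0.86 [ 503.4 -141.8   47. ]
groove1 [295.4 123.2] 0.97 [ 514.2 -199.9   35. ]
groove1 [282.6 127. ] 0.95 [ 507.  -186.2   35. ]
groove1 [320.5 122.2] 0.83 [ 521.2 -228.    35. ]
groove1 [306.6 124.1] 0.62 [ 515.8 -212.8   35. ]
rack [289.4 123.2] 0.58 [ 512.8 -193.1   35. ]
```

View pics/w1.png

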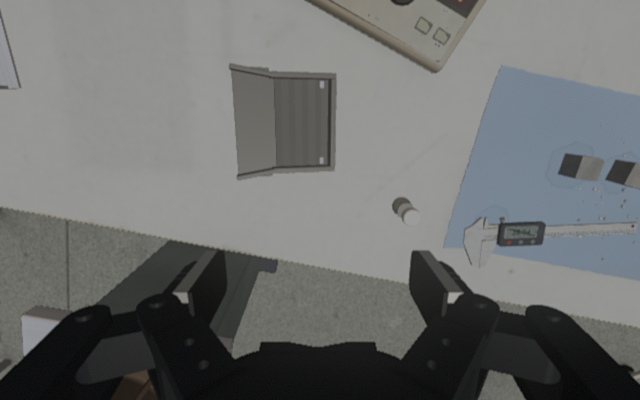

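The rack's upper edge runs from (231,66) to (239,177) and its end-stop corners are at (335,73) and (333,171). The apron is on the left at (242,122).

Run:
```python
from h import *
import json; cp=json.load(open('w1.json'))
f=lambda a,b,z:(lambda P,Q:(P.round(1),Q.round(1),np.degrees(np.arctan2((P-Q)[1],(P-Q)[0])).round(2),np.linalg.norm(P-Q).round(1)))(atz('wrist',a,z,cp),atz('wrist',b,z,cp))
print(f((231,66),(239,177),60)); print(f((335,73),(333,171),40)); print(f((274.5,72),(276,173),50))
im=cv2.imread('pics/w1.png')[45:195,210:355];cv2.imwrite('pics/w1c.png',cv2.resize(im,None,fx=4,fy=4,interpolation=cv2.INTER_CUBIC))
print(shift([525,180,260]))
```

```text
(array([ 557.9, -126.1,   60. ]), array([ 444.3, -150. ,   60. ]), np.float64(11.89), np.float64(116.0))
(array([ 575.6, -232.7,   40. ]), array([ 469.3, -254.2,   40. ]), np.float64(11.42), np.float64(108.4))
(array([ 562.2, -169.3,   50. ]), array([ 455.3, -189.2,   50. ]), np.float64(10.54), np.float64(108.8))
[ 0.152  -0.3983 -0.0014]
```

View pics/w1c.png

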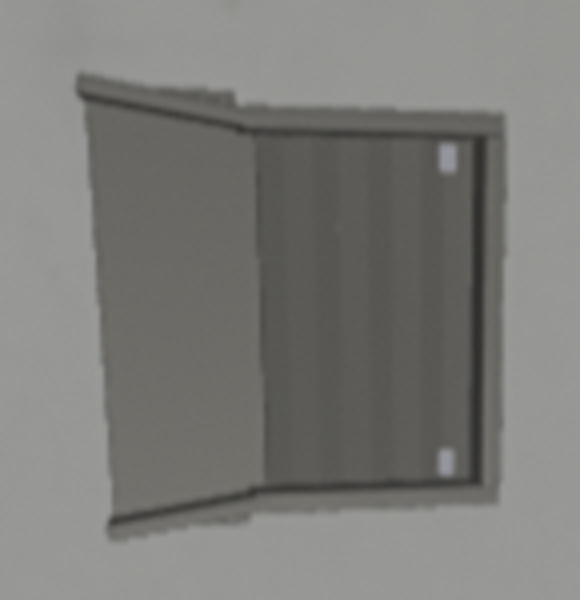

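```bash
python3 -m creep '[0.0127,-0.034,0.0017,0,0,0,1,0.0127,-0.034,0.0017,0,0,0,1,0.0127,-0.034,0.0017,0,0,0,1,0.0127,-0.034,0.0017,0,0,0,1,0.0127,-0.034,0.0017,0,0,0,1,0.0127,-0.034,0.0017,0,0,0,1,0.0127,-0.034,0.0017,0,0,0,1,0.0127,-0.034,0.0017,0,0,0,1,0.0127,-0.034,0.0017,0,0,0,1,0.0127,-0.034,0.0017,0,0,0,1,0.0127,-0.034,0.0017,0,0,0,1,0,0,0,0,0,0,1]'
python3 - <<'E'
from h import *
import json
p,r=T(); print(p.round(1),r.as_matrix().round(3).tolist())
cp=camera_params('wrist');save('wrist','w2')
json.dump({k:np.array(v).tolist() for k,v in cp.items()},open('w2.json','w'))
for t,z in (('scoop_grip',78),('scoop_lip',13.5),('rod1',28)):
    for x in spot_point('wrist',t)[:4]: print(t,np.round(x['uv'],1),round(x['score'],2),atz('wrist',x['uv'],z,cp).round(1))
E
```

```text
time: 3.45
tool_pos: [519.6, 157.1, 239.6]
ee_rot: [-3.123, -0.334, -0.0]
ft_force: [-0.2, -0.8, -1.0]
width: 85.7
finger_force: 0.0
[519.6 157.1 239.6] [[0.977, 0.211, 0.0], [0.211, -0.977, 0.001], [0.0, -0.001, -1.0]]
scoop_grip [286.1 175.1] 0.61 [521.  189.5  78. ]
scoop_lip [332.3 158.9] 0.8 [538.  142.9  13.5]
rod1 [307.2 163.3] 0.69 [528.9 171.2  28. ]
rod1 [295.3 163.9] 0.64 [525.3 184.5  28. ]
rod1 [274.8 158.2] 0.56 [526.8 208.8  28. ]
rod1 [284.7 161.7] 0.42 [525.3 196.9  28. ]
```

View pics/w2.png

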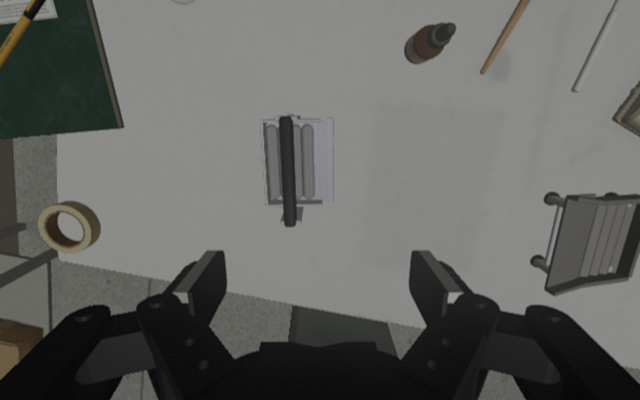

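The bar runs from (287,117) to (290,226) and the four rods lie in the scoop. The mouth is to the right, with the lip at about (332,160).

Run:
```python
from h import *
import json; cp=json.load(open('w2.json'))
im=cv2.imread('pics/w2.png')
g=im.max(2); sub=(g[105:240,270:305]<60).astype(np.uint8)
n,l,st,c=cv2.connectedComponentsWithStats(sub); k=1+st[1:,4].argmax(); ys,xs=np.nonzero(l==k); print(st[k])
vx,vy,x0,y0=cv2.fitLine(np.float32(np.c_[xs+270,ys+105]),cv2.DIST_HUBER,0,.01,.01).ravel(); print(vx,vy)
t=[(y-y0)/vy for y in (ys.min()+105,ys.max()+105)]
P=[atz('wrist',(x0+vx*s,y0+vy*s),z,cp) for s,z in zip(t,(88,88))]; e=P[0]-P[1]
if e[0]<0:e=-e
print(P,np.degrees(np.arctan2(e[1],e[0])),np.linalg.norm(e)); m=(P[0]+P[1])/2; print(m)
lip=[atz('wrist',q,13.5,cp).round(1) for q in ((333,118),(333,205))];print('lip',lip)
cv2.imwrite('pics/w2c.png',cv2.resize(im[100:240,245:350],None,fx=4,fy=4,interpolation=cv2.INTER_CUBIC))
```

```text
[   9   12   18  109 1399]
0.04851625 0.9988224
[array([576.44625051, 199.89484543,  88.        ]), array([473.39184827, 175.38141134,  88.        ])] 13.38022293876835 105.92977990690355
[524.91904939 187.63812839  88.        ]
lip [array([584.4, 152.6,  13.5]), array([482. , 129.1,  13.5])]
```

View pics/w2c.png

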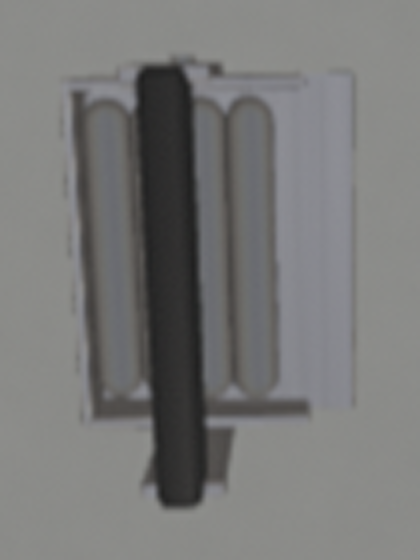

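```bash
python3 -m creep '[0.004,-0.0099,0.02,0,0,-1,1,0.004,-0.0099,0.02,0,0,0,1,0.0034,-0.0098,0.02,0,0,0,1,0,0,0.02,0,0,0,1,0,0,0.02,0,0,0,1,0,0,0.02,0,0,0,1,0,0,0.02,0,0,0,1,0,0,0.015,0,0,0,1,0,0,0,0,0,0,1]'
python3 - <<'E'
from h import *
p,r=T(); print(p.round(1),np.degrees(np.arctan2(*r.as_matrix()[[1,0],0])))
print(shift([524.5,188.5,60]))
cp=camera_params('wrist');read_camera('wrist')
for t,z in (('scoop_grip',78),('scoop_lip',13.5)):
    for x in spot_point('wrist',t)[:2]: print(t,np.round(x['uv'],1),round(x['score'],2),atz('wrist',x['uv'],z,cp).round(1))
E
```

```text
time: 4.4
tool_pos: [522.7, 183.3, 82.8]
ee_rot: [3.121, 0.354, -0.006]
ft_force: [-0.6, -0.3, 0.8]
width: 85.4
finger_force: 0.0
[522.7 183.3  82.8] 12.942788985220803
[ 0.003  -0.0046  0.0227]
scoop_grip [310.6 246.3] 0.56 [523.7 187.   78. ]
scoop_grip [531.8  18.3] 0.25 [647.6 118.3  78. ]
scoop_lip [377.6 205.8] 0.68 [536.2 141.9  13.5]
```

```bash
python3 -m creep '[0.0025,-0.0045,0.011,0,0,0,1,0,0,0.011,0,0,0,1,0,0,0,0,0,0,-1,0,0,0,0,0,0,-1,0,0,0,0,0,0,-1,0,0,0,0,0,0,-1,0,0,0,0,0,0,-1,0,0,0,0,0,0,-1,0,0,0,0,0,0,-1,0,0,0,0,0,0,-1,0,0,0,0,0,0,-1,0,0,0,0,0,0,-1]' 70
python3 -m creep '[0,0,0,0,0,0,-1,0,0,0,0,0,0,-1]'
```

```text
time: 5.55
tool_pos: [524.9, 190.3, 63.1]
ee_rot: [3.121, 0.358, -0.0]
ft_force: [-1.2, -0.2, -0.3]
width: 11.1
finger_force: 70.2
time: 5.72
tool_pos: [524.9, 190.4, 63.1]
ee_rot: [3.121, 0.358, -0.0]
ft_force: [-1.1, -2.7, -0.1]
width: 11.0
finger_force: 70.3
```

```bash
python3 -m creep '[0,0,-0.003,0,0,0,-1,0,0,-0.006,0,0,0,-1,0,0,-0.01,0,0,0,-1,0,0,-0.013,0,0,0,-1,0,0,-0.014,0,0,0,-1,0,0,-0.014,0,0,0,-1,0,0,-0.014,0,0,0,-1,0,0,-0.011,0,0,0,-1,0,0,-0.007,0,0,0,-1,0,0,-0.004,0,0,0,-1,0,0,0,0,0,0,-1]'
python3 - <<'E'
from h import *
p,r=T(); print(p.round(1),r.as_matrix().round(3).tolist())
cp=camera_params('wrist');save('wrist','w3')
for t in ('scoop_grip','scoop_lip'):
    for x in spot_point('wrist',t)[:1]: print(t,np.round(x['uv'],1),round(x['score'],2))
m=R.from_euler('z',13.1,degrees=True)
g=p+[0,0,19]; l=g+m.apply([0,-48,-64.5]); print(proj('wrist',[g,l],cp).round(1), l)
E
```

```text
time: 6.63
tool_pos: [525.1, 190.5, 159.8]
ee_rot: [-3.121, -0.358, -0.002]
ft_force: [0.7, -0.3, -3.7]
width: 11.3
finger_force: 69.6
[525.1 190.5 159.8] [[0.974, 0.226, 0.001], [0.226, -0.974, 0.0], [0.001, 0.0, -1.0]]
scoop_grip [316.4 274.5] 0.95
scoop_lip [389.4 222.2] 0.79
[[317.  272.2]
 [391.1 222.6]] [535.94721046 143.71985617 114.31926642]
```

View pics/w3.png

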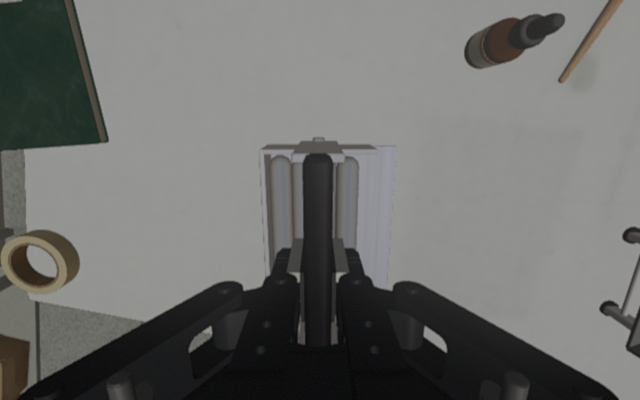

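Lifted cleanly: the scoop is level, the rods are still inside, and the bar is held at (317,250).

```bash
python3 -m creep '[-0.001,0.003,0,0,0,0,-1,-0.0021,0.006,0,0,0,0,-1,-0.0031,0.009,0,0,0,0,-1,-0.0042,0.012,0,0,0,0,-1,-0.0049,0.014,0,0,0,0,-1,-0.0052,0.015,0,0,0,0,-1,-0.0049,0.014,0,0,0,0,-1,-0.0042,0.012,0,0,0,0,-1,-0.0035,0.010,0,0,0,0,-1,-0.0026,0.0075,0,0,0,0,-1,-0.0017,0.005,0,0,0,0,-1,-0.0009,0.0025,0,0,0,0,-1]'
python3 -m creep '[-0.001,0.003,0,0,0,0,-1,-0.0021,0.006,0,0,0,0,-1,-0.0031,0.009,0,0,0,0,-1,-0.0042,0.012,0,0,0,0,-1,-0.0049,0.014,0,0,0,0,-1,-0.0052,0.015,0,0,0,0,-1,-0.0049,0.014,0,0,0,0,-1,-0.0042,0.012,0,0,0,0,-1,-0.0035,0.010,0,0,0,0,-1,-0.0026,0.0075,0,0,0,0,-1,-0.0017,0.005,0,0,0,0,-1,-0.0009,0.0025,0,0,0,0,-1]'
python3 -c "
from h import *
p,r=T();print(np.degrees(np.arctan2(*r.as_matrix()[[1,0],0])),shift([494.7,-95.0,140]))"
```

```text
time: 7.78
tool_pos: [512.5, 73.9, 159.1]
ee_rot: [3.121, 0.357, 0.0]
ft_force: [0.5, -0.3, -3.2]
width: 11.0
finger_force: 69.6
time: 8.78
tool_pos: [500.0, -42.0, 159.1]
ee_rot: [3.121, 0.357, 0.0]
ft_force: [0.6, -0.4, -3.8]
width: 10.6
finger_force: 69.6
13.044398550530312 [-0.0172  0.0505  0.0191]
```

```bash
python3 -m creep '[-0.0010,0.003,0.001,0,0,0,-1,-0.002,0.006,0.002,0,0,0,-1,-0.0027,0.008,0.003,0,0,0,-1,-0.0027,0.008,0.003,0,0,0,-1,-0.0026,0.0075,0.003,0,0,0,-1,-0.0023,0.0065,0.003,0,0,0,-1,-0.0017,0.005,0.002,0,0,0.4,-1,-0.0012,0.0035,0.001,0,0,0.4,-1,-0.0007,0.002,0.001,0,0,0.4,-1,-0.0003,0.001,0,0,0,0.4,-1,0,0,0,0,0,0.25,-1,0,0,0,0,0,0,-1]'
python3 - <<'E'
from h import *
p,r=T(); print(p.round(1),np.degrees(np.arctan2(*r.as_matrix()[[1,0],0])))
lip=p+r.apply([-1,48,49.6]); print('lip',lip.round(1), 'shift', (r.inv().apply(np.array([503,-142.3,54])-lip)/1000).round(4))
for c in ('wrist','top','scene'):
    cp=camera_params(c);save(c,c+'4')
    print(c,'pred',proj(c,[lip,[503,-142.3,47]],cp).round(1).tolist())
    for t,z in (('apron',47),('scoop_lip',lip[2]),('scoop_grip',lip[2]+64.5)):
        for x in spot_point(c,t)[:1]: print(t,np.round(x['uv'],1),round(x['score'],2),atz(c,x['uv'],z,cp).round(1))
a=cv2.imread('pics/wrist4.png')[100:400,200:640];b=cv2.imread('pics/scene4.png')[110:230,310:440]
cv2.imwrite('pics/c4.png',np.vstack([cv2.resize(a,(440,300)),cv2.resize(b,(440,300),interpolation=cv2.INTER_CUBIC)]))
E
```

```text
time: 9.78
tool_pos: [494.8, -94.2, 140.2]
ee_rot: [3.126, 0.307, 0.0]
ft_force: [-0.3, -0.4, -3.3]
width: 10.7
finger_force: 69.6
[494.8 -94.2 140.2] 11.211059561994434
lip [ 503.1 -141.4   90.6] shift [-0.0003  0.0008  0.0366]
wrist pred [[389.6, 221.9], [378.3, 203.5]]
apron [479.2 200.1] 0.7 [ 521.3 -220.3   47. ]
scoop_lip [391.  222.4] 0.63 [ 502.9 -142.4   90.6]
scoop_grip [553.1 288.6] 0.6 [ 505.6 -205.1  155.1]
top pred [[395.6, 205.0], [393.1, 205.7]]
scene pred [[363.9, 169.1], [363.4, 179.3]]
apron [362.1 180.9] 0.79 [ 502.  -131.6   47. ]
scoop_lip [362.3 168.5] 0.84 [ 509.5 -141.6   90.6]
scoop_grip [361.9 159.5] 0.94 [ 491.8 -103.3  155.1]
```

View pics/c4.png

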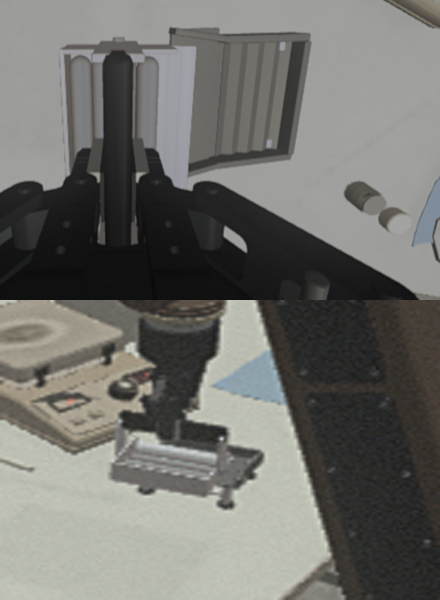

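```bash
python3 -m creep '[0,0.0008,0.003,0,0,0,-1,0,0,0.005,0,0,0,-1,0,0,0.006,0,0,0,-1,0,0,0.006,0,0,0,-1,0,0,0.006,0,0,0,-1,0,0,0.005,0,0,0,-1,0,0,0.003,0,0,0,-1,0,0,0.0015,0,0,0,-1,0,0,0,0,0,0,-1]'
python3 - <<'E'
from h import *
import json
p,r=T(); print(p.round(1),np.degrees(np.arctan2(*r.as_matrix()[[1,0],0])))
lip=p+r.apply([-1,48,49.6]); print('lip',lip.round(1))
c='wrist';cp=camera_params(c);save(c,'w5');save('scene','s5')
# rack model: outer corners predicted
m=R.from_euler('z',11.2,degrees=True); A=np.array([503,-142.3,47])
Q=[A+m.apply(v) for v in ([54,6,13.5],[-54,6,13.5],[54,-106,0],[-54,-106,0])]+[lip+r.apply([50.5,0,0]),lip+r.apply([-50.5,0,0])]
print(proj(c,Q,cp).round(1).tolist())
a=cv2.imread('pics/w5.png')[100:400,300:560];b=cv2.imread('pics/s5.png')[130:220,320:424]
cv2.imwrite('pics/c5.png',np.hstack([cv2.resize(a,(520,600),interpolation=cv2.INTER_CUBIC),cv2.resize(b,(280,242)).repeat(1,0) if 0 else cv2.copyMakeBorder(cv2.resize(b,(280,242),interpolation=cv2.INTER_CUBIC),0,358,0,0,0)]))
E
```

```text
time: 11.13
tool_pos: [494.8, -95.1, 104.2]
ee_rot: [-3.126, -0.307, 0.001]
ft_force: [-0.1, -0.2, -3.6]
width: 10.5
finger_force: 69.6
[494.8 -95.1 104.2] 11.22678462335891
lip [ 503.1 -142.3   54.6]
[[387.5, 140.0], [377.8, 298.5], [558.5, 138.1], [527.0, 287.8], [394.8, 144.8], [385.1, 289.2]]
```

View pics/c5.png

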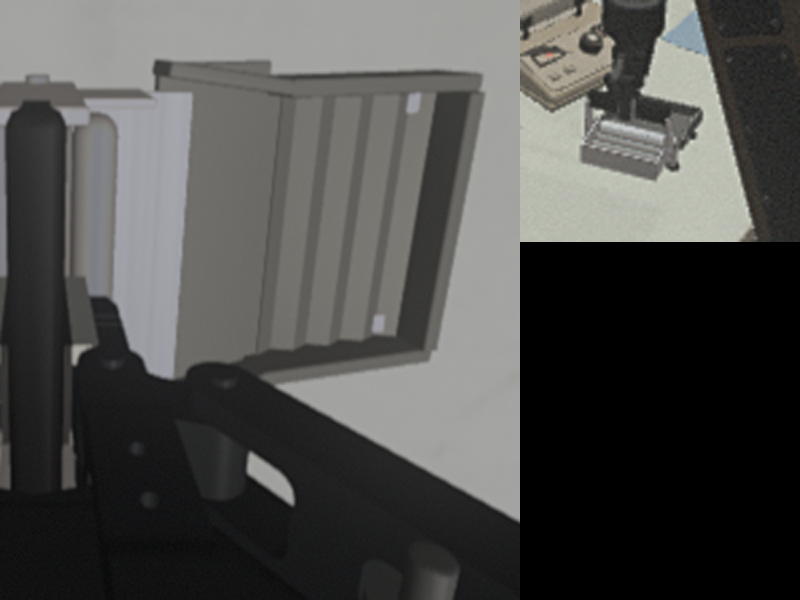

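The lip's front edge is at wrist (395,146), as predicted. The rack's upper cheek corner is at (377,131) and its end-stop corners are at (541,138) and (517,277). I'll check these against the rack's size.

Run:
```python
from h import *
m=R.from_euler('z',11.2,degrees=True); A=np.array([503,-142.3,47])
for n,q,z in (('cheek top far',(377.5,131),60),('stop far outer',(541.5,140),38),('stop near outer',(517,277),38),('cheek/apron end',(442,147.5),38),('lip far',(395,146.5),54.6)):
    w=atz('wrist',q,z); print(n,w.round(1),m.inv().apply(w-A).round(1))
```

```text
cheek top far [ 558.9 -119.1   60. ] [59.4 11.9 13. ]
stop far outer [ 574.1 -232.6   38. ] [  52.2 -102.3   -9. ]
stop near outer [ 473.8 -254.2   38. ] [ -50.4 -104.    -9. ]
cheek/apron end [ 556.4 -168.7   38. ] [ 47.2 -36.3  -9. ]
lip far [ 551.8 -133.1   54.6] [49.7 -0.5  7.6]
```

```bash
python3 -m creep '[0,-0.001,0,0,0,0,-1,0,-0.001,0,0,0,0,-1,0,0,0,0,0,0,-1,0,0.0018,-0.0016,2,0,0,-1,0,0.0018,-0.0016,2,0,0,-1,0,0.0018,-0.0016,2,0,0,-1,0,0.0018,-0.0016,2,0,0,-1]'
python3 - <<'E'
from h import *
p,r=T(); lip=p+r.apply([-1,48,49.6]); print('lip',lip.round(1),np.degrees(r.as_euler('xyz')).round(2))
E
```

```text
time: 11.82
tool_pos: [496.1, -100.5, 110.9]
ee_rot: [-2.987, -0.294, 0.02]
ft_force: [0.0, -0.6, -4.0]
width: 10.7
finger_force: 69.7
lip [ 503.  -140.4   55. ] [-1.7192e+02 -4.0000e-02  1.1250e+01]
```

```bash
python3 -m creep '[0,0.0018,-0.0015,2,0,0,-1,0,0.0018,-0.0015,2,0,0,-1,0,0.0018,-0.0016,2,0,0,-1,0,0.0018,-0.0016,2,0,0,-1,0,0.0018,-0.0016,2,0,0,-1,0,0.0018,-0.0016,2,0,0,-1,0,0.0018,-0.0016,2,0,0,-1,0,0.0018,-0.0016,2,0,0,-1,0,0.0018,-0.0016,2,0,0,-1,0,0.0018,-0.0016,2,0,0,-1,0,0.0018,-0.0016,2,0,0,-1,0,0.0018,-0.0016,2,0,0,-1]'
python3 -m creep '[0,0.0018,-0.0016,2,0,0,-1,0,0.0018,-0.0016,2,0,0,-1,0,0.0018,-0.0016,2,0,0,-1,0,0,0,0,0,0,-1,0,0,0,0,0,0,-1,0,0,0,0,0,0,-1,0,0,0,0,0,0,-1]'
python3 - <<'E'
from h import *
p,r=T(); lip=p+r.apply([-1,48,49.6]); print('lip',lip.round(1),np.degrees(r.as_euler('xyz')).round(2))
for c in ('wrist','top','scene'):
    save(c,c+'6')
    for x in spot_point(c,'rod1')[:5]: print(c,np.round(x['uv'],1),round(x['score'],2),atz(c,x['uv'],38).round(1))
a=cv2.imread('pics/wrist6.png');b=cv2.imread('pics/scene6.png')[130:220,320:464]
cv2.imwrite('pics/c6.png',np.vstack([cv2.resize(a[100:],(640,300)),cv2.resize(b,(480,300),interpolation=cv2.INTER_CUBIC).copy() if 0 else cv2.copyMakeBorder(cv2.resize(b,(448,280),interpolation=cv2.INTER_CUBIC),0,0,0,192,0)]))
E
```

```text
time: 12.82
tool_pos: [501.3, -126.7, 121.8]
ee_rot: [-2.572, -0.253, 0.072]
ft_force: [0.4, -1.0, -2.4]
width: 10.8
finger_force: 69.9
time: 13.4
tool_pos: [502.5, -133.2, 122.6]
ee_rot: [-2.47, -0.243, 0.083]
ft_force: [0.4, -0.7, -1.8]
width: 10.7
finger_force: 69.9
lip [ 502.9 -140.6   54. ] [-1.4207e+02 -1.0000e-02  1.1250e+01]
wrist [470.6 230.2] 0.96 [ 512.2 -185.4   38. ]
wrist [500.  236.3] 0.96 [ 515.3 -200.9   38. ]
wrist [562.1 246. ] 0.77 [ 522.6 -228.5   38. ]
wrist [531.4 241.9] 0.67 [ 518.8 -215.7   38. ]
top [416.4 199. ] 0.62 [ 521.2 -208.2   38. ]
top [411.7 200.6] 0.59 [ 516.9 -195.2   38. ]
top [423.2 198.7] 0.49 [ 521.8 -226.8   38. ]
top [407.3 203.4] 0.47 [ 509.3 -182.9   38. ]
scene [367.6 172. ] 0.61 [ 519.7 -200.6   38. ]
scene [371.3 175.3] 0.45 [ 498.4 -190.3   38. ]
scene [365.9 170.1] 0.39 [ 530.8 -207.5   38. ]
scene [367.1 172.4] 0.37 [ 519.9 -197.4   38. ]
```

View pics/c6.png

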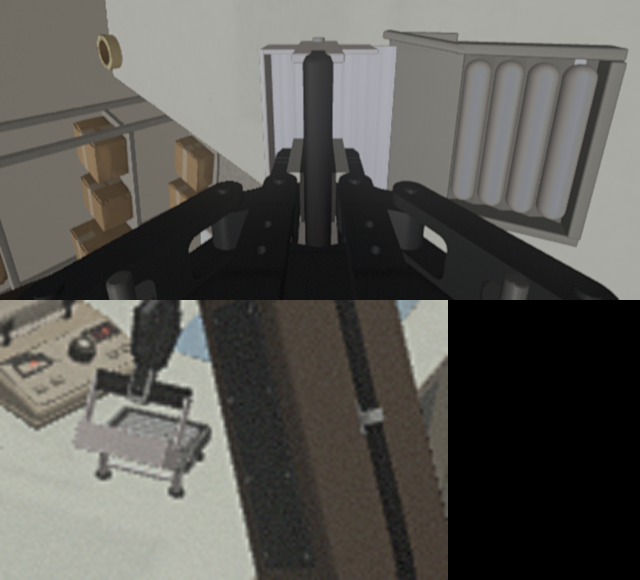

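All four rods (wrist 471, 500, 531 and 562) sit one per groove and the scoop is empty. Next I raise it, level it and take it back.

```bash
python3 -m creep '[0,-0.003,-0.004,0,0,0,-1,0,-0.0062,-0.0079,0,0,0,-1,0,-0.0062,-0.0079,0,0,0,-1,0,-0.0062,-0.0079,0,0,0,-1,0,-0.0041,0.0044,-5,0,0,-1,0,-0.0041,0.0044,-5,0,0,-1,0,-0.0041,0.0044,-5,0,0,-1,0,-0.0041,0.0044,-5,0,0,-1,0,-0.0041,0.0044,-5,0,0,-1,0,-0.0041,0.0044,-5,0,0,-1,0,-0.0041,0.0044,-5,0,0,-1,0,-0.0024,0.0025,-2.9,0,0,-1]'
python3 -m creep '[0,0,0,0,0,0,-1]'
python3 - <<'E'
from h import *
p,r=T(); print(np.degrees(r.as_euler('xyz')).round(2), p.round(1), shift([512,120,p[2]]),shift([520,160,p[2]]))
E
```

```text
time: 14.7
tool_pos: [494.4, -92.9, 139.6]
ee_rot: [3.124, 0.308, 0.004]
ft_force: [0.0, 0.0, -1.2]
width: 10.5
finger_force: 69.9
time: 14.78
tool_pos: [494.0, -92.2, 139.2]
ee_rot: [3.126, 0.31, 0.0]
ft_force: [0.1, -0.3, -2.6]
width: 10.6
finger_force: 69.8
[ 1.7997e+02 -1.0000e-02  1.1330e+01] [494.  -92.2 139.2] [ 5.930e-02 -2.046e-01 -1.000e-04] [ 7.500e-02 -2.422e-01 -1.000e-04]
```

```bash
python3 -m creep '[0.0035,-0.012,-0.001,0,0,0,-1,0.006,-0.0205,0,0,0,0,-1,0.0065,-0.0225,0,0,0,0,-1,0.0065,-0.0225,0,0,0,0,-1,0.0065,-0.0225,0,0,0,0,-1,0.0065,-0.0225,0,0,0,0,-1,0.0065,-0.0225,0,0,0,0,-1,0.006,-0.0205,0,0,0,0,-1,0.006,-0.0205,0,0,0,0,-1,0.0035,-0.012,0,0,0,0,-1,0.0015,-0.005,0,0,0,0,-1,0,0,0,0,0,0,-1]'
python3 -m creep '[0,0,0.004,0,0,0,-1,0,0,0.008,0,0,0,-1,0,0,0.01,0,0,0,-1,0,0,0.01,0,0,0,-1,0,0,0.01,0,0,0,-1,0,0,0.01,0,0,0,-1,0,0,0.008,0,0,0,-1,0,0,0.005,0,0,0,-1,0,0,0.003,0,0,0,-1,0,0,0,0,0,0,-1]'
```

```text
time: 15.78
tool_pos: [513.1, 117.3, 139.8]
ee_rot: [-3.124, -0.308, 0.0]
ft_force: [0.1, -0.7, -2.0]
width: 10.9
finger_force: 69.9
time: 16.62
tool_pos: [512.7, 116.8, 71.0]
ee_rot: [-3.125, -0.307, 0.002]
ft_force: [-0.4, -0.1, -0.4]
width: 11.1
finger_force: 69.9
```

```bash
python3 -m creep '[0,0,0.002,0,0,0,-1,0,0,0.002,0,0,0,-1,0,0,0.001,0,0,0,-1,0,0,0.001,0,0,0,-1,0,0,0,0,0,0,-1]'
python3 -m creep '[0,0,0.001,0,0,0,-1,0,0,0,0,0,0,-1]'
```

```text
time: 17.03
tool_pos: [512.9, 116.8, 65.6]
ee_rot: [-3.125, -0.307, 0.0]
ft_force: [-0.4, -0.3, -1.6]
width: 11.2
finger_force: 69.9
time: 17.2
tool_pos: [512.9, 116.8, 64.6]
ee_rot: [-3.125, -0.307, 0.0]
ft_force: [0.8, -0.2, -1.4]
width: 10.6
finger_force: 69.9
```

```bash
python3 -m creep '[0,0,0.0007,0,0,0,-1,0,0,0,0,0,0,-1]'
python3 -m creep '[0,0,0.0006,0,0,0,-1,0,0,0,0,0,0,-1]'
```

```text
time: 17.37
tool_pos: [512.9, 116.8, 63.9]
ee_rot: [-3.125, -0.307, 0.0]
ft_force: [-0.7, 0.2, -0.9]
width: 11.1
finger_force: 69.9
time: 17.53
tool_pos: [512.9, 116.8, 63.2]
ee_rot: [-3.125, -0.307, 0.0]
ft_force: [0.8, -0.1, -1.9]
width: 10.6
finger_force: 69.9
```

```bash
python3 -m creep '[0,0,0.0006,0,0,0,-1,0,0,0,0,0,0,-1]'
python3 -m creep '[0,0,0.0005,0,0,0,-1,0,0,0,0,0,0,-1]'
```

```text
time: 17.7
tool_pos: [512.9, 116.8, 63.0]
ee_rot: [-3.125, -0.307, 0.0]
ft_force: [-1.8, -1.9, 2.8]
width: 10.8
finger_force: 70.6
time: 17.87
tool_pos: [513.0, 116.7, 62.9]
ee_rot: [-3.125, -0.307, -0.001]
ft_force: [-3.1, -3.2, 10.3]
width: 10.8
finger_force: 71.6
```

```bash
python3 -m creep '[0,0,-0.0006,0,0,0,-1,0,0,0,0,0,0,-0.5,0,0,0,0,0,0,0,0,0,0,0,0,0,0.5,0,0,0,0,0,0,1,0,0,0,0,0,0,1,0,0,0,0,0,0,1,0,0,0,0,0,0,1,0,0,0,0,0,0,1]' 20
python3 -m creep '[0,0,-0.01,0,0,0,1,0,0,-0.02,0,0,0,1,0,0,-0.02,0,0,0,1,0,0,-0.02,0,0,0,1,0,0,-0.02,0,0,0,1,0,0,-0.02,0,0,0,1,0,0,-0.02,0,0,0,1,0,0,-0.02,0,0,0,1,0,0,-0.02,0,0,0,1,0,0,0,0,0,0,1]'
python3 - <<'E'
from h import *
for c in ('wrist','top','scene'): save(c,c+'7')
for t,z in (('scoop_grip',78),('rod1',38),('dropper',0)): print(t,[(atz('top',x['uv'],z).round(0).tolist(),round(x['score'],2)) for x in spot_point('top',t)[:4]])
a=cv2.imread('pics/top7.png')[110:310,150:490];b=cv2.imread('pics/scene7.png')[120:345,200:440]
cv2.imwrite('pics/c7.png',np.hstack([cv2.resize(a,(480,282),interpolation=cv2.INTER_CUBIC),cv2.resize(b,(300,282),interpolation=cv2.INTER_CUBIC)]))
w=cv2.imread('pics/wrist7.png');x=cv2.imread('pics/c7.png')
cv2.imwrite('pics/c7.png',np.vstack([x,cv2.resize(w,(780,488))[:310]]))
E
```

```text
time: 18.62
tool_pos: [512.9, 116.9, 62.8]
ee_rot: [-3.125, -0.307, 0.0]
ft_force: [0.2, 0.7, -0.0]
width: 85.6
finger_force: 0.0
time: 19.45
tool_pos: [514.0, 116.7, 237.1]
ee_rot: [-3.125, -0.307, -0.009]
ft_force: [0.3, -0.4, 0.4]
width: 84.9
finger_force: 0.0
scoop_grip [([517.0, 128.0, 78.0], 0.62)]
rod1 [([512.0, -198.0, 38.0], 0.69), ([521.0, -220.0, 38.0], 0.69), ([509.0, -183.0, 38.0], 0.45), ([528.0, -209.0, 38.0], 0.43)]
dropper [([679.0, 81.0, 0.0], 0.49), ([515.0, -214.0, 0.0], 0.43)]
```

View pics/c7.png

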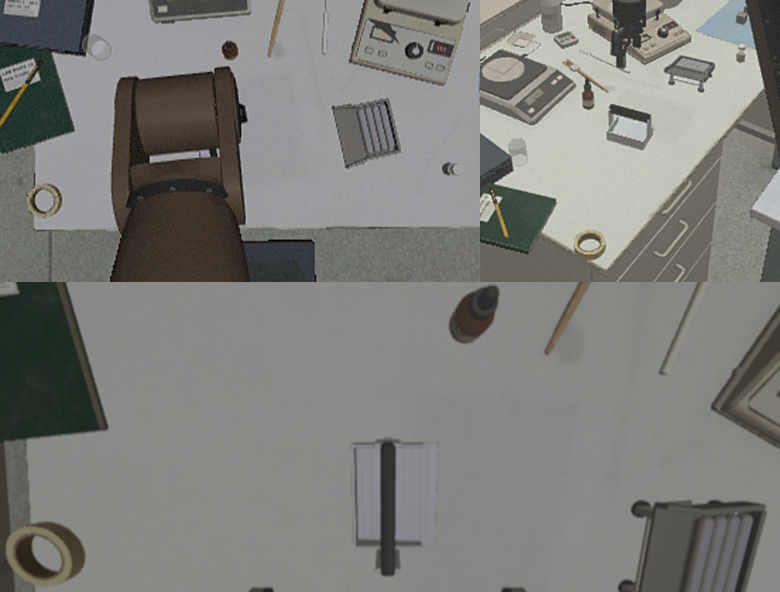

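The empty scoop stands upright at wrist-view (390,500). The four rods are in the rack at (700–750,550), and the tape and dropper stand where they did.

```bash
python3 -c "
from workcell import *
print(hand_in())"
```

```text
the job is handed in; nothing more can be done
None
```

The four rods are settled one in each groove, and the empty scoop stands upright on the bench, released. Nothing fell on the bench, none of the other things was touched, and I handed the job in at about 20 s on the robot's clock.

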